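Fit the missing register peg and bring the screen to it

TASK

One of the two register pegs beside the printing board is missing. Take the plain thick dowel from the peg holder, feel for the blind hole in the block that has no peg (while you feel about, lean on the wood with no more than about two kilos) and press the dowel straight in until it is fully home. Then slide the printing screen along the board until its side lies against both pegs, let go, and leave everything else where it is.

Things in the scene. Friction and masses are not known exactly. Their poses are not given: they have to be found in the camera images.
- peg_center (a point): the dowel to fit: plain straight round wooden rod, 20 mm thick, 70 mm long, no head, flat square-edged ends; the point is its middle, half-way up; z along it. It stands upright in one of the holder's three holes, 54 mm of it showing (top 80 mm above the table). The other two pegs there are spares: one thin (13 mm), one with a mushroom head
- holder: drilled dark wood holder, 170 (x) x 56 (y) x 26 mm, standing on the table, fixed; origin at the middle of its underside; three holes in a row along its x at -55, 0 and +55 mm, 16 mm deep and 22 mm wide; the pegs stand loosely in them, in any order
- board: fixed plywood printing board, 320 (x) x 300 (y) mm, face 36 mm above the table; origin under its middle. Along its -y edge stand two beech register blocks, 76 x 44 x 34 mm, 120 mm apart along x; one has its peg, the other is empty. Each is screwed down by hand through slots, so its peg or hole, at its middle, lies off its stop point by up to 5 mm in y and 2.5 mm in x
- stop_near (a point): where the nearer (-x) block's peg or hole is meant to be, give or take 5 mm in y and 2.5 mm in x; level with the block's top, 34 mm above the table; axes as the board's. The empty block's round blind hole is 21 mm wide, 26 mm deep, with a sharp unchamfered mouth; its wood grips the dowel from about 10 mm down, so that pressing it home takes 6 to 10 N
- stop_far (a point): the same for the farther (+x) block, 120 mm from stop_near along the board's x; either block may be the empty one, see stop_near for its hole
- set_peg (a point): the register peg already in its block, fixed: upright, 20 mm thick, standing from 34 to 78 mm above the table; the point is on its axis, 56 mm up. The fitted dowel will stand just as high. The empty block is at the stop point that is not beside this peg
- screen_center (a point): middle, half-way up, of the screen lying loose on the board: pine frame 240 (x) x 190 (y) x 30 mm, rails 30 wide, 0.35 kg, mesh 2 to 4 mm above the board. Its -y side faces the pegs, 2 to 8 cm off; touching, a peg's axis is 105 mm from the middle in y. Pushed at the far rail it jams askew on one peg; pushed from inside on the peg-side rail, midway, it squares up (under 12 N)
- thin_peg: spare thin peg, 13 mm thick, 70 mm long, in the holder; origin at its foot; leave it
- knob_peg: spare peg with a mushroom head 36 mm wide, 71 mm long, in the holder; origin at its foot; leave it
- ink_jar: blue ink jar, 74 mm wide, 82 mm high, with a white spatula standing out of it to 180 mm, on the table right of the board; origin under its middle
- tape: roll of cream masking tape lying flat, 100 mm wide, 24 mm high; origin under its middle
- squeegee: wooden squeegee lying along y beyond the board, 220 x 85 mm, 35 mm high; origin on the table under it
- ink_knife: ink knife with a wooden handle, 210 mm long, lying along x right of the blocks; origin under its middle
- scissors: scissors lying flat, 190 mm long, beyond the holder; origin under the pivot
Things that resemble listed ones, but are neither listed nor needed, are in the scene too. Leave any blue or pink look-alike of the part that bears peg_center alone.

How it is judged (in metres and radians):
On the way:
1. the dowel stands fully home in the empty block (height (world z) of peg_center between 0.04 and 0.0455 m and angle between peg_center's own z axis and vertical below 0.08 rad and (horizontal distance between peg_center and stop_near below 0.012 m or horizontal distance between peg_center and stop_far below 0.012 m)), for 0.2 s.
At the end, for the whole second after the job is handed in: the dowel stands upright (within 0.08 rad) and fully home in the empty block (its middle 43 mm above the table, at most 2.5 mm short), the screen lies flat on the board with its peg-side edge against both pegs (gap under 3 mm at each), and both are at rest (all of step 1 and y of each of peg_center, set_peg in the frame of screen_center above -0.108 m and angle between screen_center's own z axis and vertical below 0.04 rad and height (world z) of screen_center below 0.054 m and linear speed of each of screen, peg below 0.01 m/s); the robot touches nothing.
It fails at once if the dowel is pressed on the block with more than 30 N before it is in the hole (contact force between peg and block above 30 N and height (world z) of peg_center above 0.064 m).
It fails at once if the screen is lifted off the board (over 25 mm) instead of slid (height (world z) of screen_center above 0.076 m).
It fails at once if a spare peg or another thing on the table is moved by more than 30 mm (distance of any of thin_peg, knob_peg, ink_jar, tape, squeegee, ink_knife, scissors from where it was at the start of the episode above 0.03 m).
It also fails if it takes over 72 s, if anything falls off the work surface, if the arm or the gripper's body presses on something with over 40 N, if the wrist force passes 120 N, or if a joint passes its speed limit or range.

ROBOT

A 6-joint arm with a two-finger parallel gripper is mounted at the origin on the work surface. World frame = base frame: x ahead of the robot, y to its left, z up, the work surface at z = 0. Lengths are in m, angles in degrees, forces in N, time in s.
With the tool pointing down it reaches from about 0.35 to 0.875 m from the base axis. Payload 4.2 kg.
Tool frame: the origin (TCP) lies at the very end of the fingers, on their centre line; the grasp point (between the pads) lies 19 mm behind it; z points along the fingers, y is the line along which they close (so a half turn about z gives the same grasp; the last joint's range is limited). The gripper opens to 87 mm and grips with 3 to 60 N. Pads are 19 mm wide; open, the fingers measure 117 mm over their backs; the gripper's body (75 mm by 190 mm) begins 51 mm behind the grasp point.
Start: joints at [-60.241, 22.042, 0.453, 0, -68.411, -14.817], TCP at [0.161, -0.604, 0.223] pointing down, gripper open.
Joint ranges: [-179.83, 179.83], [-69.29, 118.12], [-61.27, 80.66], [-181.25, 117.63], [-171.15, -9.14], [-177.46, 177.46]. Speed limits (degrees/s): [159.86, 159.86, 180, 180, 180, 180].

INTERFACE

Orientations are given as a 3x3 rotation matrix whose columns are the frame's x, y, z axes.
In Python, from station import sense, cams, r gives the robot as it stands. The module is installed in compiled form; this text tells all that it offers.
- The arm moves only by the tool step_arm, never from a script. Its argument "targets" is text: rows parted by semicolons, each of 4 numbers parted by spaces: the shift along the tool's x, y, z in cm, then the turn about the tool's z in degrees. In form: x y z turn; .... A call has 1 to 12 rows; each row shifts and turns the commanded pose from where the row before left it, along the tool's axes as they then stand; what a row does not reach is not made up. A row lasts 1/12 s, in which the tool goes at most 41.7 mm and 7.16 degrees, less where a joint would pass 70% of its speed; a pose out of reach is approached as far as the arm can. A call with a gripper value outside its range is refused whole. "claw" is the finger opening in cm, from 0 to 8.7, set as the call begins (left out, the last holds). The fingers move at their own pace and stop on an object; the grip force is fixed at half the most. Time passes only in rows, so rows that do not move let the fingers close. It gives the time, the measured TCP pose, the force, the opening and the grip force at its end, in the units of the state.
- sense(): the state, without advancing time (a new reading comes with each control period).
- cams.capture(name): name is "scene" or "top"; returns a dict with "frame" (400x640x3 uint8, blue, green, red), "vertical_fov" (degrees; the focal length in pixels is half the picture's height over the tangent of half this angle, whatever the lens; pixels are square), "cx", "cy" (the principal point, pixels), "eye" and "rotation" of the camera in the world. Camera axes: x right, y down, z forward; pixel columns grow to the right and rows downward; lengths in m; the calibration is good to about 2 mm. A picture is of the moment at which its call begins. There is no depth.
- r.finish_job(): hands the job in; it is judged then, once.
The state is a dict: "time_s": time; "joints": joint angles; "joint_velocities": joint speeds; "effort": joint torques, N m; "tcp_pos": TCP position; "ee_rot": TCP orientation; "wrist_force": force on the tool from outside, world axes, zero at the start; "moment": the same for the moment, N m; "gripper_width": opening from 0.0 (shut) to 1.0 (fully open); "gripper_force": force on a finger pad.
Only numpy, scipy, OpenCV 4.12 (cv2) and the standard library are available. Lean on these libraries where they do the work, as an engineer would, in place of code of your own. Each camera call takes 0.05 s, during which the arm holds its last target. There are 200 camera calls.

## Working session

There is one attempt and no reset: what is moved stays moved. The work goes in short steps, Python scripts to look and compute and a tool call to move; the robot and the scene stay as the last step left them, time stands still between calls to the robot, and variables do not carry over. Pictures are saved under pics/ and viewed, at most 10 in all, crops included, and the job is handed in when it is done.

Besides the shell and the picture viewer there is one more tool, called after "Request:" as name(argument=value, ...) on one line, values as JSON. step_arm: Moves the arm, as the interface text tells. Its arguments: {"type":"object","properties":{"targets":{"type":"string"},"claw":{"type":"number"}},"required":["targets"]}

```bash
mkdir -p pics; cat > h.py <<'E'
import numpy as np, cv2
from station import sense, cams, r
def cap(n):
    c=cams.capture(n); c['f']=200/np.tan(np.radians(c['vertical_fov'])/2); return c
def ray(c,u,v):
    return np.array(c['rotation'])@np.array([(u-c['cx'])/c['f'],(v-c['cy'])/c['f'],1.])
def onz(c,u,v,z):
    d=ray(c,u,v); e=np.array(c['eye']); return e+d*(z-e[2])/d[2]
def proj(c,p):
    q=np.array(c['rotation']).T@(np.array(p)-np.array(c['eye'])); return c['cx']+c['f']*q[0]/q[2], c['cy']+c['f']*q[1]/q[2]
E
python3 - <<'E'
from h import *
for n in('scene','top'):
    c=cap(n); cv2.imwrite(f'pics/{n}0.png',c['frame']); print(n,c['eye'],np.round(c['rotation'],3).tolist(),c['f'],c['cx'],c['cy'])
s=sense(); print(s['tcp_pos'],np.round(s['ee_rot'],3).tolist(),s['wrist_force'],s['time_s'])
E
```

```text
scene [1.32495368 0.56744262 0.80852733] [[-0.571, 0.513, -0.64], [0.821, 0.34, -0.46], [-0.018, -0.788, -0.615]] 401.7490432059291 320.241779554693 202.98477514231124
top [0.48633064 0.00756833 1.34060574] [[0.018, -0.999, 0.05], [-1.0, -0.019, -0.011], [0.012, -0.05, -0.999]] 407.07243975798053 327.7268231079505 203.83318831027557
[ 0.16103503 -0.60335912  0.22155644] [[-0.966, -0.258, -0.001], [-0.258, 0.966, 0.002], [0.0, 0.002, -1.0]] [-0.39072929 -0.30377953 -0.6282067 ] 0.1
```

View pics/scene0.png

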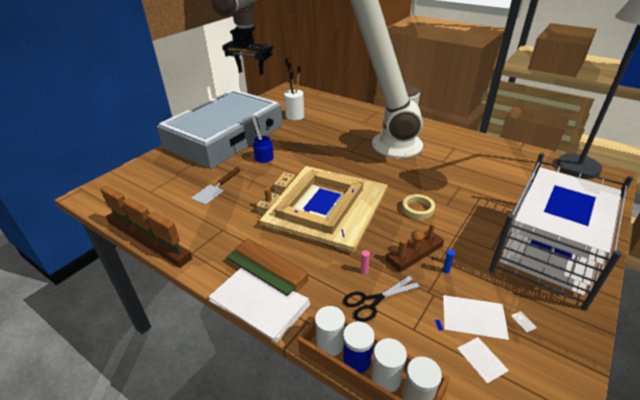

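View pics/top0.png

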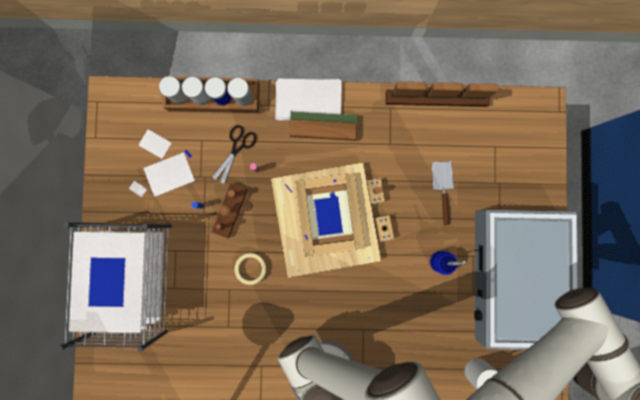

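The scene view shows the holder at about (415,248) with three pegs, a pink dowel at (365,262) and a blue one at (449,261). In the top view the holder is at (230,210), the blocks at (376,190) and (385,229), the pink look-alike at (253,167) and the blue one at (197,205). Next: one composite crop to choose the peg.

```bash
python3 - <<'E'
from h import *
a=cv2.imread('pics/scene0.png');b=cv2.imread('pics/top0.png')
z=lambda i,x,y,w,h:cv2.resize(i[y:y+h,x:x+w],(400,300),interpolation=cv2.INTER_CUBIC)
im=np.vstack([np.hstack([z(a,377,217,80,60),z(a,245,165,80,60)]),np.hstack([z(b,190,180,80,60),z(b,345,180,80,60)])])
cv2.imwrite('pics/crop0.png',im)
E
```

```text
(no output)
```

View pics/crop0.png

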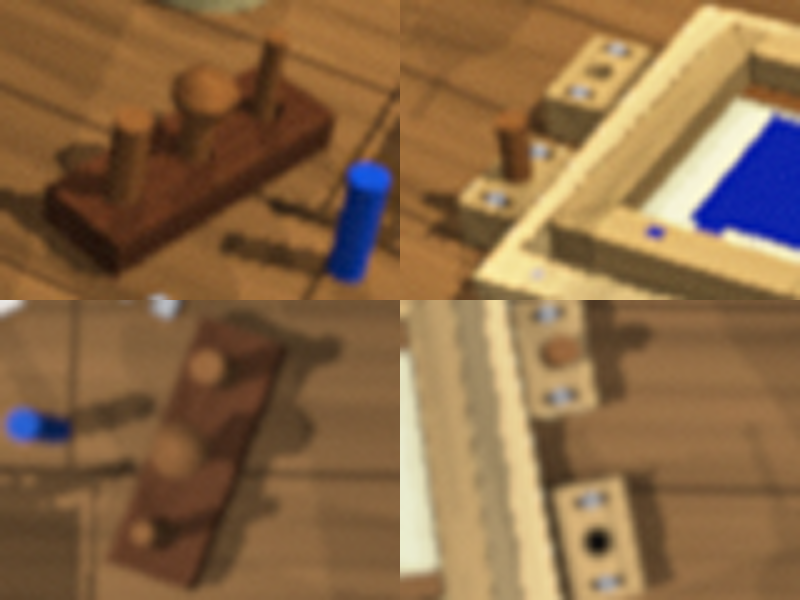

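The crop shows the thick plain dowel at the +x end of the holder: top view (231.6,193.4), scene (403,240.6). The mushroom peg is in the middle at (226,211) and the thin one at (218.6,226.4). The blue look-alike is at (195,205) and the pink one at (253,167), both outside the holder. The near block has the dark hole at top (384.4,228.2), scene (285,179.4); the set peg stands in the far block.

```bash
cat > m.py <<'E'
from h import *
T=cap('top');S=cap('scene')
def tri(a,b):
    e1,e2=np.array(T['eye']),np.array(S['eye']);d1,d2=ray(T,*a),ray(S,*b)
    t=np.linalg.lstsq(np.c_[d1,-d2],e2-e1,rcond=None)[0]; p,q=e1+t[0]*d1,e2+t[1]*d2
    return np.round((p+q)/2,4),np.round(np.linalg.norm(p-q),4)
if __name__=='__main__':
    for n,a,b,z in [('dowel',(231.6,193.4),(403,240.6),.08),('hole',(384.4,228.2),(285,179.4),.034),('set',(377,190),(267.6,188.5),.078)]:
        print(n,onz(T,*a,z),onz(S,*b,z),tri(a,b))
    # masks: pale wood board/screen in top
    def rect(mask,z,off):
        k=cv2.findContours(mask.astype(np.uint8),cv2.RETR_EXTERNAL,cv2.CHAIN_APPROX_NONE)[0]
        k=max(k,key=cv2.contourArea); b=cv2.boxPoints(cv2.minAreaRect(k))+off
        P=np.array([onz(T,u,v,z)[:2] for u,v in b]); print(b.round(1).tolist(),P.round(4).tolist(),P.mean(0).round(4),[np.linalg.norm(P[i]-P[i-1]).round(4) for i in range(4)]); return P
    hsv=cv2.cvtColor(T['frame'],cv2.COLOR_BGR2HSV)
    rg=hsv[150:290,262:392]; print('board hsv',hsv[260,310],hsv[205,280],'block',hsv[218,383],'table',hsv[280,350],'holder',hsv[203,229],hsv[222,240])
    m=(rg[...,0]>10)&(rg[...,0]<30)&(rg[...,2]>150)&(rg[...,1]>60)
    rect(cv2.morphologyEx(m.astype(np.uint8),cv2.MORPH_OPEN,np.ones((5,5))),.036,np.array([262,150]))
    z=cv2.resize(T['frame'][150:290,262:402],(560,560),interpolation=cv2.INTER_CUBIC); cv2.imwrite('pics/board.png',z)
E
python3 m.py
```

```text
dowel [0.57658563 0.29211275 0.08      ] [0.57825121 0.29544063 0.08      ] (array([0.5763, 0.2936, 0.0774]), np.float64(0.0021))
hole [ 0.4772938  -0.18988373  0.034     ] [ 0.47808343 -0.18522946  0.034     ] (array([ 0.4763, -0.1889,  0.0317]), np.float64(0.0032))
set [ 0.59598144 -0.15880878  0.078     ] [ 0.59496791 -0.15653     0.078     ] (array([ 0.5953, -0.1579,  0.0777]), np.float64(0.0024))
board hsv [ 19  96 201] [ 26  76 234] block [ 16  61 183] table [ 15 137 140] holder [ 11 154 101] [ 16 140  93]
[[269.5, 176.8], [374.5, 159.2], [392.2, 265.0], [287.1, 282.5]] [[0.6357, 0.1823], [0.6991, -0.1552], [0.3606, -0.2157], [0.2997, 0.1179]] [ 0.4988 -0.0177] [np.float64(0.3421), np.float64(0.3434), np.float64(0.3439), np.float64(0.3391)]
```

View pics/board.png

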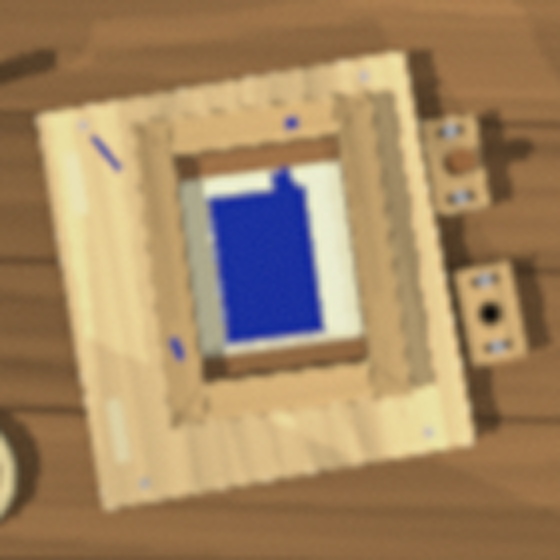

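The board crop shows board corners at crop (38,115), (405,52), (473,443) and (105,510). The screen top runs from about (135,125) to (410,388), with its opening centred at (271,257). The hole is at (490,313) and the set peg at (460,160). Now subpixel centroids.

```bash
cat > m2.py <<'E'
from m import *
g=lambda c:cv2.cvtColor(c['frame'],cv2.COLOR_BGR2GRAY).astype(float)
def dark(c,u,v,w,inv=False):
    p=g(c)[v-w:v+w+1,u-w:u+w+1]; p=255-p if inv else p
    b=np.percentile(p,60); wt=np.clip(b*.8-p,0,None); yy,xx=np.mgrid[v-w:v+w+1,u-w:u+w+1]
    return (wt*xx).sum()/wt.sum(),(wt*yy).sum()/wt.sum()
if __name__=='__main__':
    h=dark(T,384,228,4); hs=dark(S,285,179,3); print('hole px',h,hs,onz(T,*h,.033),onz(S,*hs,.033),tri(h,hs))
    cr=lambda u,v:(262+u/4,150+v/4)
    B=np.array([onz(T,*cr(*p),.036)[:2] for p in[(38,115),(405,52),(473,443),(105,510)]])
    F=np.array([onz(T,*cr(*p),.066)[:2] for p in[(135,125),(375,95),(410,388),(175,425)]])
    O=np.array([onz(T,*cr(*p),.066)[:2] for p in[(175,155),(337,137),(368,358),(205,380)]])
    for n,P in(('board',B),('screen',F),('open',O)):
        l=P[0]-P[3]; rr=P[1]-P[2]
        print(n,P.mean(0).round(4),'ang',np.degrees(np.arctan2(l[1],l[0])),np.degrees(np.arctan2(rr[1],rr[0])),[np.linalg.norm(P[i]-P[i-1]).round(4) for i in range(4)])
    print('rail mid inner',(O[1]+O[2])/2)
    # holder row: thin & thick tops
    a=onz(T,231.6,193.4,.08)[:2];b=onz(T,218.6,226.4,.08)[:2];print('row',a-b,np.linalg.norm(a-b),np.degrees(np.arctan2(*(a-b)[::-1])))
    print('jar',onz(T,443,262,.08))
E
python3 m2.py
```

```text
hole px (np.float64(384.1277672359267), np.float64(227.88197343453507)) (np.float64(284.7298951048951), np.float64(178.89481351981354)) [ 0.47829076 -0.18914757  0.033     ] [ 0.47513088 -0.18887633  0.033     ] (array([ 0.4777, -0.188 ,  0.0349]), np.float64(0.0021))
board [ 0.5011 -0.0015] ang 11.002425461933582 10.61907879877525 [np.float64(0.3198), np.float64(0.2999), np.float64(0.3183), np.float64(0.2977)]
screen [ 0.5176 -0.0154] ang 8.824969046226457 7.634709393596727 [np.float64(0.2366), np.float64(0.1902), np.float64(0.2313), np.float64(0.1855)]
open [ 0.5179 -0.0134] ang 8.76466042527614 8.878061292624661 [np.float64(0.1775), np.float64(0.128), np.float64(0.1748), np.float64(0.1284)]
rail mid inner [ 0.5269255  -0.07683844]
row [ 0.10270837 -0.03689568] 0.10913432137701916 -19.75968663267987
jar [ 0.37667378 -0.3653981   0.08      ]
```

Request:
step_arm(targets="0 0 -3 0;-2.6 3.1 0 0;-2.6 3.1 0 0;-2.6 3.1 0 0;-2.6 3.1 0 0;-2.6 3.1 0 0;-2.6 3.1 0 0;-2.6 3.1 0 0;-2.6 3.1 0 0;-2.6 3.1 0 0;-2.6 3.1 0 0;-2.6 3.1 0 0", claw=5)

```text
time_s: 1.3
tcp_pos: [0.3498, -0.1988, 0.2529]
ee_rot: [[-0.966, -0.258, 0.001], [-0.258, 0.966, -0.0], [-0.001, -0.0, -1.0]]
wrist_force: [0.3, -0.6, 0.6]
gripper_width: 0.575
gripper_force: 0.0
```

Request:
step_arm(targets="-2.6 3.1 0 0;-2.6 3.1 0 0;-2.6 3.1 0 0;-2.6 3.1 0 0;-2.6 3.1 0 0;-2.6 3.1 0 0;-2.6 3.1 0 0;-2.6 3.1 0 0;-2.6 3.1 0 0;-2.6 3.1 0 0;0 0 0 0;0 0 0 0")

```text
time_s: 2.3
tcp_pos: [0.5212, 0.1677, 0.2515]
ee_rot: [[-0.966, -0.26, -0.002], [-0.26, 0.966, -0.001], [0.002, -0.0, -1.0]]
wrist_force: [0.3, -0.0, -0.4]
gripper_width: 0.571
gripper_force: 0.0
```

Request:
step_arm(targets="0 0 0 7;0 0 0 7;0 0 0 7;0 0 0 7;0 0 0 6.8;0 0 0 0;0 0 0 0")

```text
time_s: 2.88
tcp_pos: [0.5205, 0.165, 0.2529]
ee_rot: [[-0.941, 0.338, 0.0], [0.338, 0.941, 0.0], [-0.0, 0.0, -1.0]]
wrist_force: [0.9, -0.1, 0.2]
gripper_width: 0.574
gripper_force: 0.0
```

```bash
cat >> h.py <<'E'
def need(p):
    s=sense(); R=np.array(s['ee_rot']); print('tcp',np.round(s['tcp_pos'],4),'yaw_y',round(float(np.degrees(np.arctan2(R[1,1],R[0,1]))),2),'tilt',np.round(R[:,2],4),'F',np.round(s['wrist_force'],1),'t',s['time_s'],'w',s['gripper_width'])
    print('need cm',np.round(100*R.T@(np.array(p)-s['tcp_pos']),2))
E
python3 -c "
from h import *
need([.5768,.2932,.048])"
```

```text
tcp [0.5205 0.165  0.2529] yaw_y 70.26 tilt [ 2.e-04  1.e-04 -1.e+00] F [ 0.9 -0.1  0.2] t 2.8833 w 0.5741188183275436
need cm [-0.97 13.97 20.49]
```

Request:
step_arm(targets="-0.3 3.5 0 0;-0.3 3.5 0 0;-0.2 3.5 0 0;-0.2 3.5 0 0;0 0 3.5 0;0 0 3.5 0;0 0 3.5 0;0 0 2 0;0 0 1 0;0 0 0 0;0 0 0 0;0 0 0 0")

```text
time_s: 3.88
tcp_pos: [0.5791, 0.2948, 0.1199]
ee_rot: [[-0.941, 0.339, 0.004], [0.339, 0.941, 0.002], [-0.003, 0.003, -1.0]]
wrist_force: [-0.7, 0.2, 0.8]
gripper_width: 0.577
gripper_force: 0.0
```

```bash
python3 -c "
from h import *
need([.5768,.2932,.048])
c=cap('scene');cv2.imwrite('pics/g1.png',cv2.resize(c['frame'][180:280,350:480],(780,600),interpolation=cv2.INTER_CUBIC))"
```

```text
tcp [0.5791 0.2948 0.1199] yaw_y 70.19 tilt [ 0.0035  0.0022 -1.    ] F [-0.7  0.2  0.8] t 3.8833 w 0.5769956609638639
need cm [ 0.18 -0.25  7.19]
```

View pics/g1.png

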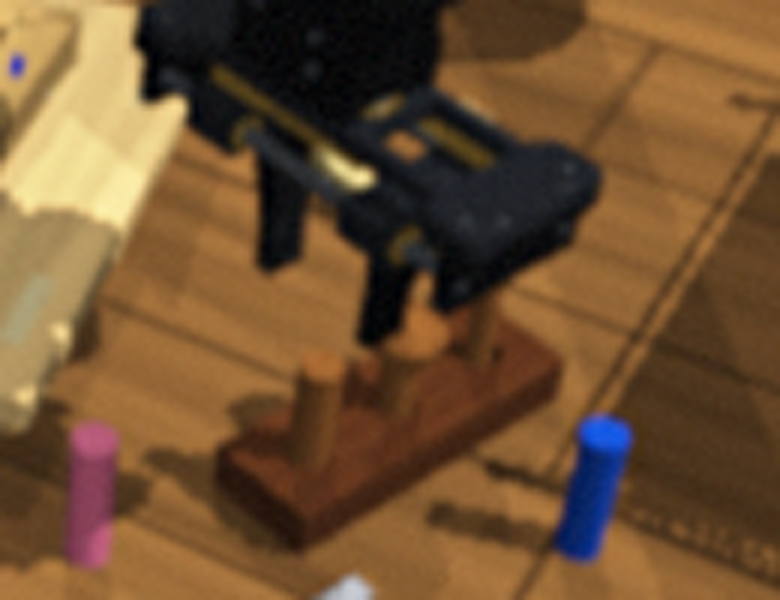

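The fingertips at crop (280,260) and (385,340) straddle the dowel top at (322,355). The knob peg and thin peg are clear along the row.

Request:
step_arm(targets="0.1 -0.1 2 0;0 0 2 0;0 0 2 0;0 0 1.2 0;0 0 0 0;0 0 0 0")

```text
time_s: 4.43
tcp_pos: [0.5771, 0.2939, 0.0463]
ee_rot: [[-0.941, 0.339, 0.001], [0.339, 0.941, 0.0], [-0.001, 0.001, -1.0]]
wrist_force: [-0.2, -0.2, -0.3]
gripper_width: 0.575
gripper_force: 0.0
```

Request:
step_arm(targets="0 0 0 0;0 0 0 0;0 0 0 0;0 0 0 0;0 0 0 0;0 0 0 0;0 0 0 0;0 0 0 0", claw=0.5)

```text
time_s: 5.1
tcp_pos: [0.5768, 0.2939, 0.0459]
ee_rot: [[-0.941, 0.339, 0.001], [0.339, 0.941, 0.001], [-0.001, 0.001, -1.0]]
wrist_force: [-1.8, 0.8, 2.2]
gripper_width: 0.224
gripper_force: 29.9
```

```bash
cat >> h.py <<'E'
def avg(n=8):
    P=[];F=[]
    for _ in range(n):
        cams.capture('top'); s=sense(); P.append(s['tcp_pos']);F.append(s['wrist_force'])
    print('avg tcp',np.mean(P,0).round(4),np.std(P,0).round(4),'F',np.mean(F,0).round(2)); return np.mean(P,0)
E
python3 -c "
from h import *
avg();need([.5768,.2932,.048])"
```

```text
avg tcp [0.5768 0.2939 0.0459] [0. 0. 0.] F [-0.28  0.5   1.79]
tcp [0.5768 0.2939 0.0459] yaw_y 70.15 tilt [ 8.e-04  5.e-04 -1.e+00] F [-0.   1.6  2. ] t 5.5 w 0.2193689998943264
need cm [-0.02 -0.07 -0.21]
```

Request:
step_arm(targets="0 0 -1 0;0 0 -2.5 0;0 0 -3 0;0 0 -3 0;0 0 -2.5 0;0 0 0 0")

```text
time_s: 6.0
tcp_pos: [0.579, 0.2946, 0.1725]
ee_rot: [[-0.941, 0.339, 0.009], [0.339, 0.941, 0.005], [-0.007, 0.008, -1.0]]
wrist_force: [0.4, 1.1, 1.3]
gripper_width: 0.223
gripper_force: 29.9
```

Request:
step_arm(targets="-0.6 -4 0 0;-0.6 -4 0 0;-0.6 -4 0 0;-0.6 -4 0 0;-0.6 -4 0 0;-0.6 -4 0 0;-0.6 -4 0 0;-0.6 -4 0 0;-0.6 -4 0 0;-0.6 -4 0 0;-0.6 -4 0 0;-0.4 -3.5 0 0")

```text
time_s: 7.0
tcp_pos: [0.4792, -0.1791, 0.1654]
ee_rot: [[-0.94, 0.34, -0.002], [0.34, 0.94, 0.0], [0.002, -0.001, -1.0]]
wrist_force: [1.1, 0.2, 0.1]
gripper_width: 0.215
gripper_force: 29.9
```

Request:
step_arm(targets="0 0 0 0;0 0 0 7;0 0 0 7;0 0 0 7;0 0 0 7;0 0 0 7;0 0 0 7;0 0 0 7;0 0 0 7;0 0 0 3.4;0 0 0 0;0 0 0 0")

```text
time_s: 8.0
tcp_pos: [0.4804, -0.1768, 0.1653]
ee_rot: [[-0.188, 0.982, -0.001], [0.982, 0.188, 0.0], [0.0, -0.001, -1.0]]
wrist_force: [0.5, -0.1, -0.2]
gripper_width: 0.222
gripper_force: 29.9
```

```bash
python3 -c "
from h import *
avg(4);need([.4775,-.1885,.0895])
c=cap('scene');cv2.imwrite('pics/g2.png',cv2.resize(c['frame'][90:215,220:350],(624,600),interpolation=cv2.INTER_CUBIC))"
```

```text
avg tcp [ 0.4807 -0.1769  0.1654] [0.0001 0.     0.    ] F [-0.31 -0.08 -0.29]
tcp [ 0.4808 -0.1769  0.1655] yaw_y 10.79 tilt [-5.e-04  0.e+00 -1.e+00] F [-0.5  0.1 -0.7] t 8.2 w 0.2168644750446371
need cm [-1.08 -0.54  7.6 ]
```

View pics/g2.png

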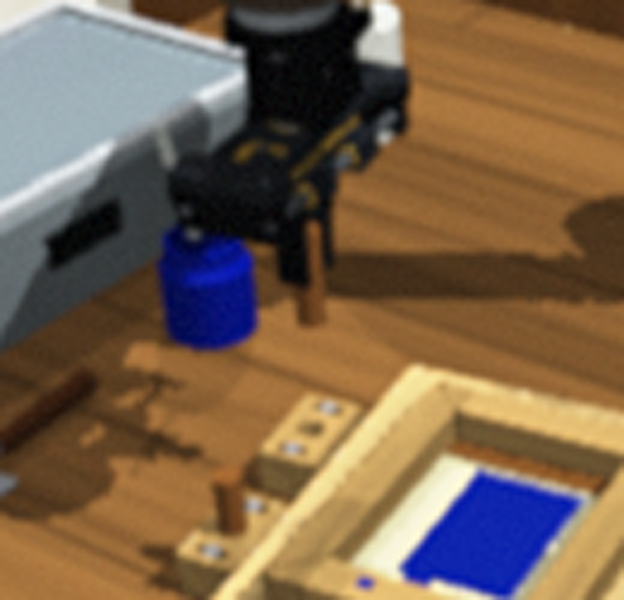

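The dowel hangs upright with its foot at scene crop (313,322). The hole is at (313,428) on the near block, and the jar is well clear.

```bash
python3 - <<'E'
from h import *
c=cap('scene'); 
for p in([.4808,-.1769,.1295],[.4808,-.1769,.15],[.4775,-.1885,.034]): print(p,np.round(proj(c,p),2))
# dowel column centre by row (subpixel, brownness vs neighbours), foot row
f=c['frame'].astype(float)
for v in range(145,162): print(v,[int(x) for x in f[v,277:294,2]],)
# hole top-rim measure
for v in range(172,187): print(v,[int(x) for x in f[v,276:295,1]])
E
```

```text
[0.4808, -0.1769, 0.1295] [284.36 156.29]
[0.4808, -0.1769, 0.15] [283.89 150.79]
[0.4775, -0.1885, 0.034] [284.36 179.02]
145 [59, 22, 5, 7, 1, 7, 20, 65, 110, 100, 60, 41, 54, 69, 70, 67, 69]
146 [68, 26, 4, 5, 10, 3, 19, 58, 103, 105, 76, 59, 63, 70, 67, 67, 68]
147 [77, 32, 8, 9, 5, 6, 14, 55, 96, 108, 87, 70, 68, 69, 68, 68, 68]
148 [84, 56, 29, 21, 14, 12, 15, 52, 95, 107, 89, 69, 66, 71, 68, 70, 69]
149 [91, 83, 71, 64, 45, 36, 36, 66, 103, 111, 91, 62, 64, 66, 65, 68, 72]
150 [95, 92, 93, 87, 69, 64, 64, 89, 110, 111, 94, 72, 63, 62, 60, 62, 66]
151 [97, 99, 103, 96, 80, 73, 79, 101, 114, 116, 107, 97, 87, 82, 77, 72, 69]
152 [102, 116, 134, 127, 102, 81, 82, 99, 113, 115, 122, 136, 138, 132, 121, 114, 116]
153 [129, 143, 157, 153, 119, 84, 80, 98, 111, 118, 131, 159, 165, 162, 154, 149, 142]
154 [156, 162, 165, 154, 119, 80, 81, 96, 108, 115, 133, 161, 167, 166, 164, 155, 151]
155 [169, 166, 165, 159, 131, 83, 78, 94, 104, 115, 128, 153, 165, 165, 162, 161, 154]
156 [171, 169, 169, 165, 146, 90, 81, 94, 107, 114, 123, 147, 158, 165, 163, 164, 158]
157 [167, 169, 172, 170, 15
[... 1214 characters left out ...]
187]
180 [140, 172, 189, 186, 180, 172, 161, 146, 130, 119, 134, 165, 185, 179, 152, 129, 131, 175, 218]
181 [168, 184, 179, 176, 184, 187, 186, 178, 171, 169, 176, 185, 181, 159, 132, 123, 161, 206, 225]
182 [190, 179, 154, 156, 182, 183, 179, 176, 185, 191, 191, 184, 163, 136, 128, 164, 202, 221, 226]
183 [184, 164, 136, 148, 176, 172, 152, 147, 178, 192, 189, 170, 138, 123, 159, 208, 224, 227, 225]
184 [149, 149, 142, 159, 175, 173, 153, 148, 175, 190, 178, 149, 134, 153, 202, 228, 228, 223, 219]
185 [103, 110, 125, 139, 153, 162, 164, 167, 180, 177, 154, 135, 149, 197, 229, 228, 223, 222, 208]
186 [87, 83, 87, 92, 103, 117, 132, 140, 147, 141, 129, 135, 174, 218, 229, 224, 220, 213, 196]
```

Request:
step_arm(targets="-1.1 -0.5 0 0;0 0 2.5 0;0 0 3 0;0 0 2.5 0;0 0 1 0;0 0 0 0;0 0 0 0")

```text
time_s: 8.88
tcp_pos: [0.4786, -0.1891, 0.0759]
ee_rot: [[-0.187, 0.982, -0.0], [0.982, 0.187, -0.001], [-0.001, -0.0, -1.0]]
wrist_force: [1.5, 0.7, 0.5]
gripper_width: 0.22
gripper_force: 29.9
```

```bash
python3 -c "
from h import *
avg(3);need([.4775,-.1885,.0699])"
```

```text
avg tcp [ 0.4794 -0.189   0.077 ] [0.0001 0.0001 0.0002] F [-0.23  0.1  -0.08]
tcp [ 0.4795 -0.1889  0.0772] yaw_y 10.77 tilt [ 3.4e-03 -6.0e-04 -1.0e+00] F [-0.5  0.2  0.4] t 9.0333 w 0.22062695266658655
need cm [ 0.08 -0.19  0.73]
```

Request:
step_arm(targets="0.1 -0.2 0.2 0;0 0 0.2 0;0 0 0.1 0;0 0 0 0;0 0 0 0")

```text
time_s: 9.45
tcp_pos: [0.476, -0.188, 0.0706]
ee_rot: [[-0.187, 0.982, 0.0], [0.982, 0.187, -0.0], [-0.0, 0.0, -1.0]]
wrist_force: [0.6, -0.4, -0.1]
gripper_width: 0.218
gripper_force: 29.9
```

Request:
step_arm(targets="0 0 0.1 0;0 0 0.1 0;0 0 0 0")

```text
time_s: 9.7
tcp_pos: [0.4765, -0.1884, 0.0694]
ee_rot: [[-0.187, 0.982, 0.001], [0.982, 0.187, -0.001], [-0.001, 0.001, -1.0]]
wrist_force: [-0.8, 0.5, 6.1]
gripper_width: 0.221
gripper_force: 29.9
```

Request:
step_arm(targets="0 0 0.05 0;0 0 0 0;0 0 0 0")

```text
time_s: 9.95
tcp_pos: [0.4765, -0.1884, 0.0693]
ee_rot: [[-0.187, 0.982, 0.001], [0.982, 0.187, -0.001], [-0.001, 0.001, -1.0]]
wrist_force: [-2.5, -0.4, 7.9]
gripper_width: 0.219
gripper_force: 29.9
```

Request:
step_arm(targets="0 0.05 0.03 0;0 0.05 0 0;0 0.05 0 0;0 0 0 0")

```text
time_s: 10.28
tcp_pos: [0.4769, -0.1884, 0.0692]
ee_rot: [[-0.187, 0.982, -0.002], [0.982, 0.187, -0.001], [-0.001, -0.002, -1.0]]
wrist_force: [-4.0, -1.2, 11.1]
gripper_width: 0.22
gripper_force: 29.9
```

Request:
step_arm(targets="0.05 0 0 0;0.05 0 0 0;0.05 0 0 0;0 0 0 0")

```text
time_s: 10.62
tcp_pos: [0.4768, -0.1875, 0.0694]
ee_rot: [[-0.188, 0.982, -0.001], [0.982, 0.188, -0.002], [-0.002, -0.001, -1.0]]
wrist_force: [-3.8, -3.4, 11.0]
gripper_width: 0.223
gripper_force: 29.9
```

```bash
cat >> h.py <<'E'
def cop(n=6):
    F=[];M=[]
    for _ in range(n):
        cams.capture('top'); s=sense(); F.append(s['wrist_force']);M.append(s['moment'])
    F=np.mean(F,0);M=np.mean(M,0);R=np.array(s['ee_rot'])
    print('tcp',np.round(s['tcp_pos'],4),'F',F.round(2),'M',M.round(3),'t',s['time_s'])
    for h in (-.036,): # lever foot below ref
        d=np.array([-(M[1]-h*F[0])/F[2],(M[0]+h*F[1])/F[2],0]); print('cop mm world',(d*1000).round(1),'tool',(R.T@d*1000).round(1))
E
python3 -c "
from h import *
cop()"
```

```text
tcp [ 0.4768 -0.1875  0.0694] F [-4.44 -3.87 10.25] M [-1.223  1.31   0.026] t 10.9167
cop mm world [-112.2 -105.8    0. ] tool [ -82.8 -130.     0.3]
```

Request:
step_arm(targets="-0.07 -0.12 0 0;0 0 0 0")

```text
time_s: 11.08
tcp_pos: [0.4766, -0.1881, 0.0694]
ee_rot: [[-0.187, 0.982, 0.001], [0.982, 0.187, -0.001], [-0.002, 0.001, -1.0]]
wrist_force: [-2.7, -1.7, 9.1]
gripper_width: 0.219
gripper_force: 29.9
```

```bash
python3 -c "
from h import *
cop()"
```

```text
tcp [ 0.4766 -0.188   0.0694] F [-2.2  -1.56  9.12] M [-0.611  0.832  0.027] t 11.3833
cop mm world [-82.5 -60.8   0. ] tool [-44.3 -92.4   0. ]
```

Request:
step_arm(targets="-0.04 0.04 0 0;-0.04 0 0 0;-0.04 0 0 0;-0.04 0 0 0;-0.04 0 0 0;-0.04 0 0 0;-0.04 0 0 0;-0.04 0 0 0;-0.04 0 0 0;0 0 0 0")

```text
time_s: 12.22
tcp_pos: [0.477, -0.1906, 0.0675]
ee_rot: [[-0.186, 0.983, -0.001], [0.983, 0.186, 0.0], [0.0, -0.0, -1.0]]
wrist_force: [0.3, 0.6, 0.1]
gripper_width: 0.218
gripper_force: 30.0
```

Request:
step_arm(targets="0.04 0.04 0 0;0.04 0.04 0 0;0.04 0 0 0;0.04 0 0 0;0.04 0 0 0;0.04 0 0 0;0.04 0 0 0;0.04 0 0 0;0.04 0 0 0;0.04 0 0 0;0.04 0 0 0;0.04 0 0 0")

```text
time_s: 13.22
tcp_pos: [0.4771, -0.1865, 0.0679]
ee_rot: [[-0.187, 0.982, -0.0], [0.982, 0.187, -0.001], [-0.001, -0.0, -1.0]]
wrist_force: [-0.6, -5.8, -0.4]
gripper_width: 0.215
gripper_force: 30.0
```

Request:
step_arm(targets="-0.07 0 0 0;-0.07 0 0 0;-0.06 0 0 0;0 0 0 0")

```text
time_s: 13.55
tcp_pos: [0.4773, -0.1876, 0.0677]
ee_rot: [[-0.186, 0.983, -0.0], [0.983, 0.186, 0.0], [0.0, -0.0, -1.0]]
wrist_force: [-2.4, -1.8, 0.3]
gripper_width: 0.217
gripper_force: 30.0
```

```bash
python3 - <<'E'
from h import *
cop(3)
c=cap('scene');cv2.imwrite('pics/g3.png',cv2.resize(c['frame'][130:205,240:320],(640,600),interpolation=cv2.INTER_CUBIC))
E
```

```text
tcp [ 0.4773 -0.1876  0.0677] F [-1.35 -1.98 -0.06] M [-0.795  0.589  0.028] t 13.7
cop mm world [ 8916.2 11936.2     0. ] tool [ 1.00648e+04  1.09851e+04 -1.90000e+00]
```

View pics/g3.png

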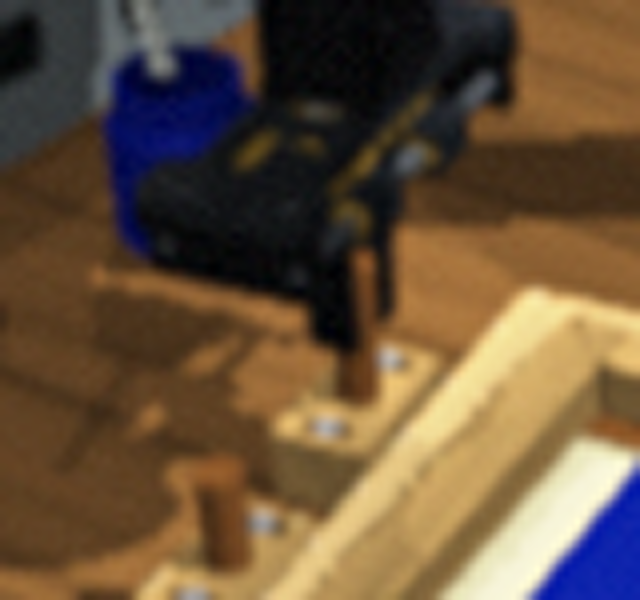

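The crop shows the dowel foot at (358,395), in the mouth between the screws at (392,358) and (327,428). The jar is well behind. The foot is caught in the hole, but the dowel has pivoted slightly in the pads, so I'm going back to where it dropped.

Request:
step_arm(targets="-0.06 0 0 0;-0.06 0 0 0;-0.06 0 0 0;-0.06 0 0 0;0 0 0 0;0 0 0 0")

```text
time_s: 14.25
tcp_pos: [0.4778, -0.1898, 0.0677]
ee_rot: [[-0.186, 0.983, -0.0], [0.983, 0.186, 0.001], [0.001, -0.0, -1.0]]
wrist_force: [-2.8, 2.0, 0.4]
gripper_width: 0.22
gripper_force: 30.0
```

Request:
step_arm(targets="-0.06 0 0 0;0 0 0.05 0;0 0 0.05 0;0 0 0 0")

```text
time_s: 14.58
tcp_pos: [0.4776, -0.1904, 0.0667]
ee_rot: [[-0.186, 0.983, -0.001], [0.983, 0.186, 0.001], [0.001, -0.001, -1.0]]
wrist_force: [-3.0, 4.2, 1.7]
gripper_width: 0.219
gripper_force: 30.0
```

Request:
step_arm(targets="0.08 -0.03 0 0;0.08 -0.03 0 0;0 0 0.1 0;0 0 0.1 0;0 0 0.1 0;0 0 0 0")

```text
time_s: 15.08
tcp_pos: [0.4774, -0.1894, 0.0636]
ee_rot: [[-0.186, 0.982, 0.001], [0.982, 0.186, -0.0], [-0.0, 0.0, -1.0]]
wrist_force: [-0.5, 0.4, 0.2]
gripper_width: 0.219
gripper_force: 30.0
```

Request:
step_arm(targets="0 0 0.15 0;0 0 0.15 0;0 0 0.15 0;0 0 0.15 0;0 0 0.15 0;0 0 0.15 0;0 0 0 0")

```text
time_s: 15.67
tcp_pos: [0.4772, -0.1893, 0.0548]
ee_rot: [[-0.186, 0.982, 0.0], [0.982, 0.186, -0.0], [-0.0, 0.0, -1.0]]
wrist_force: [-1.5, 1.2, 0.6]
gripper_width: 0.219
gripper_force: 30.0
```

Request:
step_arm(targets="0 0 0.15 0;0 0 0.15 0;0 0 0.15 0;0 0 0.15 0;0 0 0 0;0 0 0 0")

```text
time_s: 16.17
tcp_pos: [0.4773, -0.1893, 0.0487]
ee_rot: [[-0.186, 0.982, 0.0], [0.982, 0.186, -0.0], [-0.0, 0.0, -1.0]]
wrist_force: [-1.5, -1.3, 2.3]
gripper_width: 0.22
gripper_force: 30.0
```

Request:
step_arm(targets="0 0 0.15 0;0 0 0.15 0;0 0 0.15 0;0 0 0.15 0;0 0 0 0;0 0 0 0")

```text
time_s: 16.67
tcp_pos: [0.4775, -0.1897, 0.0436]
ee_rot: [[-0.187, 0.982, 0.001], [0.982, 0.187, -0.001], [-0.001, 0.0, -1.0]]
wrist_force: [-3.3, -0.2, 9.0]
gripper_width: 0.221
gripper_force: 30.0
```

```bash
python3 - <<'E'
from h import *
cop(3)
c=cap('scene');cv2.imwrite('pics/g4.png',cv2.resize(c['frame'][130:205,240:320],(640,600),interpolation=cv2.INTER_CUBIC))
E
```

```text
tcp [ 0.4775 -0.1896  0.0436] F [-2.72  0.16  8.57] M [0.    1.008 0.011] t 16.8167
cop mm world [-106.2   -0.7    0. ] tool [ 1.920e+01 -1.044e+02 -1.000e-01]
```

View pics/g4.png

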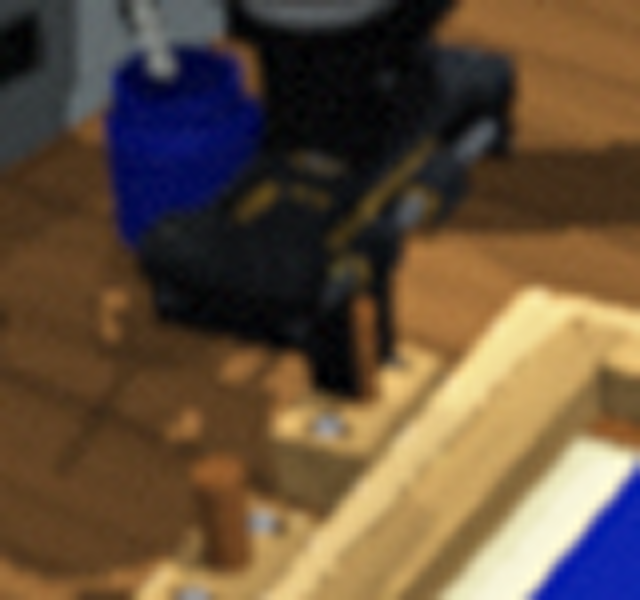

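The dowel is deep in the block at crop (365,390), gripper clear of the block top. One more push to confirm it has bottomed.

Request:
step_arm(targets="0 0 0.1 0;0 0 0.1 0;0 0 0 0;0 0 0 0")

```text
time_s: 17.2
tcp_pos: [0.4776, -0.1898, 0.0435]
ee_rot: [[-0.188, 0.982, 0.001], [0.982, 0.188, -0.001], [-0.002, 0.001, -1.0]]
wrist_force: [-7.6, 1.6, 21.6]
gripper_width: 0.222
gripper_force: 30.0
```

Request:
step_arm(targets="0 -0.05 -0.2 0;0 0 -0.1 0;0 0 0 0")

```text
time_s: 17.45
tcp_pos: [0.4771, -0.1895, 0.0438]
ee_rot: [[-0.187, 0.982, 0.001], [0.982, 0.187, -0.0], [-0.0, 0.001, -1.0]]
wrist_force: [-0.4, -0.1, 2.8]
gripper_width: 0.215
gripper_force: 30.0
```

Request:
step_arm(targets="0 0 0 0;0 0 0 0;0 0 0 0;0 0 0 0;0 0 -1 0;0 0 -2 0;0 0 -3 0;0 0 -3 0;0 0 -3 0;0 0 -1 0;0 0 0 0;0 0 0 0", claw=4.5)

```text
time_s: 18.45
tcp_pos: [0.4765, -0.1891, 0.174]
ee_rot: [[-0.186, 0.983, 0.001], [0.983, 0.186, 0.001], [0.0, 0.001, -1.0]]
wrist_force: [-0.3, -0.0, -0.6]
gripper_width: 0.515
gripper_force: 0.0
```

Request:
step_arm(targets="4 0 0 0;4 0 0 0;4 0 0 0;4 0 0 0;4 0 0 0;0 0 0 0", claw=0)

```text
time_s: 18.95
tcp_pos: [0.4442, -0.032, 0.1713]
ee_rot: [[-0.239, 0.971, -0.016], [0.969, 0.239, 0.068], [0.07, 0.001, -0.998]]
wrist_force: [0.3, 0.3, -0.6]
gripper_width: 0.149
gripper_force: 0.0
```

```bash
python3 - <<'E'
from h import *
need([.5179,-.0144,.055])
S=cap('scene');T=cap('top')
z=lambda i,x,y,w,h:cv2.resize(i[y:y+h,x:x+w],(400,400),interpolation=cv2.INTER_CUBIC)
cv2.imwrite('pics/g5.png',np.hstack([z(S['frame'],240,130,90,90),z(T['frame'],300,150,100,100)]))
E
```

```text
tcp [ 0.4442 -0.032   0.1713] yaw_y 13.84 tilt [-0.0161  0.0683 -0.9975] F [ 0.3  0.3 -0.6] t 18.95 w 0.14894250033504083
need cm [-0.87  7.57 11.61]
```

View pics/g5.png

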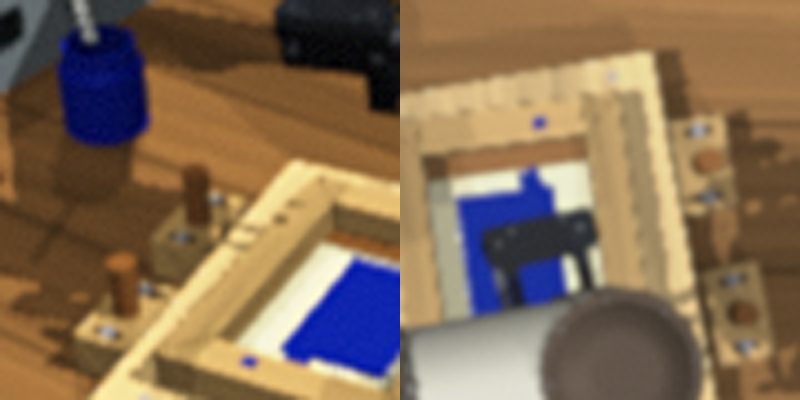

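Both pegs stand alike: scene crop (195,195) and (122,285), top (742,313) and (707,160). The tool shows a transient tilt, so I'll let it settle.

Request:
step_arm(targets="0 0 0 0;0 0 0 0;0 0 0 0;0 0 0 0")

```text
time_s: 19.38
tcp_pos: [0.4458, -0.0347, 0.1726]
ee_rot: [[-0.235, 0.972, -0.013], [0.97, 0.235, 0.067], [0.068, 0.004, -0.998]]
wrist_force: [-0.2, -0.1, -0.6]
gripper_width: 0.005
gripper_force: 0.0
```

```bash
python3 - <<'E'
from h import *
need([.5179,-.0144,.055]); s=sense(); print(np.round(s['joints'],1),np.round(s['joint_velocities'],2))
E
```

```text
tcp [ 0.4458 -0.0347  0.1726] yaw_y 13.61 tilt [-0.0126  0.0669 -0.9977] F [-0.2 -0.1 -0.6] t 19.3833 w 0.0049745715766455504
need cm [-0.53  7.45 11.78]
[  13.6    8.   -25.2   -4.7  -56.7 -177.4] [ 0.19 -0.22  0.1   0.02 -0.09 -0.09]
```

Request:
step_arm(targets="0 0 0 -7;0 0 0 -7;0 0 0 -7;0 0 0 -7;0 0 0 -7;0 0 0 -7;0 0 0 -7;0 0 0 -7;0 0 0 -7;0 0 0 -7;0 0 0 -7;0 0 0 -7")

```text
time_s: 20.38
tcp_pos: [0.4458, -0.0345, 0.1729]
ee_rot: [[-0.99, -0.139, -0.012], [-0.139, 0.988, 0.067], [0.003, 0.068, -0.998]]
wrist_force: [0.1, 0.0, -1.5]
gripper_width: 0.006
gripper_force: 0.0
```

Request:
step_arm(targets="0 0 0 -5;0 0 0 0;0 0 0 0")

```text
time_s: 20.63
tcp_pos: [0.4458, -0.0344, 0.1729]
ee_rot: [[-0.976, -0.216, -0.012], [-0.217, 0.974, 0.067], [-0.003, 0.068, -0.998]]
wrist_force: [0.5, -0.4, 1.0]
gripper_width: 0.006
gripper_force: 0.0
```

```bash
python3 - <<'E'
from h import *
need([.5179,-.0134,.058]); s=sense(); print(np.round(s['joints'],1),np.round(s['ee_rot'],3).tolist())
E
```

```text
tcp [ 0.4458 -0.0344  0.1729] yaw_y 102.53 tilt [-0.0121  0.0671 -0.9977] F [ 0.5 -0.4  1. ] t 20.6333 w 0.005829024067980509
need cm [-7.46 -0.3  11.51]
[ 13.6   7.9 -25.2  -4.7 -56.7 -88.5] [[-0.976, -0.216, -0.012], [-0.217, 0.974, 0.067], [-0.003, 0.068, -0.998]]
```

Request:
step_arm(targets="-2 -0.1 0 0;-2 -0.1 0 0;-2 -0.1 0 0;0 0 0 0;0 0 3 0;0 0 3 0;0 0 2.5 0;0 0 0 0;0 0 0 0")

```text
time_s: 21.38
tcp_pos: [0.5032, -0.0185, 0.0875]
ee_rot: [[-0.976, -0.218, -0.015], [-0.219, 0.974, 0.066], [0.0, 0.068, -0.998]]
wrist_force: [-0.3, -0.3, 1.1]
gripper_width: 0.002
gripper_force: 0.0
```

```bash
python3 - <<'E'
from h import *
need([.503,-.0165,.050])
S=cap('scene');T=cap('top')
z=lambda i,x,y,w,h:cv2.resize(i[y:y+h,x:x+w],(400,400),interpolation=cv2.INTER_CUBIC)
cv2.imwrite('pics/g6.png',np.hstack([z(S['frame'],260,130,130,130),z(T['frame'],280,150,120,120)]))
E
```

```text
tcp [ 0.5032 -0.0185  0.0875] yaw_y 102.64 tilt [-0.0151  0.0661 -0.9977] F [-0.3 -0.3  1.1] t 21.3833 w 0.001611199410471222
need cm [-0.03 -0.05  3.75]
```

View pics/g6.png

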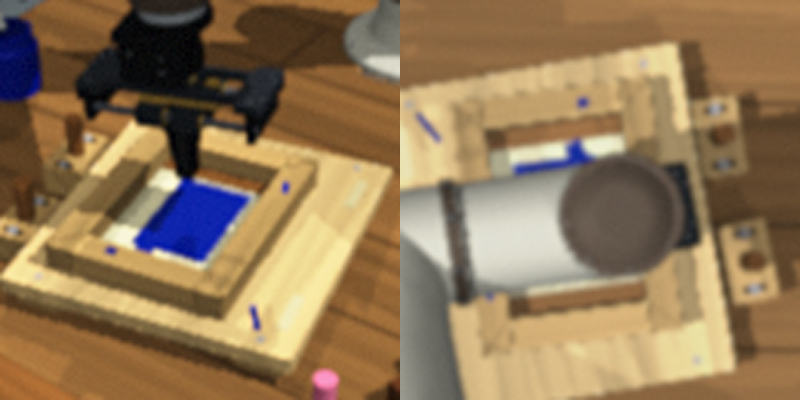

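The view shows the closed fingertips at crop (188,175), just above the middle of the screen opening. Both pegs are standing and the body is clear of them. Next I descend and approach the rail.

Request:
step_arm(targets="0 0 1.5 0;0 0 1.5 0;0 0 0.7 0;-0.1 -1.3 -0.1 0;-0.1 -1.3 -0.1 0;0 -1.2 -0.1 0;0 0 0 0;0 0 0 0")

```text
time_s: 22.15
tcp_pos: [0.5145, -0.0529, 0.0525]
ee_rot: [[-0.976, -0.218, -0.01], [-0.218, 0.974, 0.067], [-0.005, 0.068, -0.998]]
wrist_force: [0.7, -0.2, -0.1]
gripper_width: 0.006
gripper_force: 0.0
```

Request:
step_arm(targets="-0.05 -0.4 -0.03 0;0 -0.4 -0.03 0;0 -0.4 -0.03 0;0 -0.4 -0.03 0;0 -0.4 -0.03 0;-0.05 -0.4 -0.03 0;0 0 0 0")

```text
time_s: 22.73
tcp_pos: [0.5204, -0.0762, 0.0518]
ee_rot: [[-0.976, -0.219, -0.012], [-0.219, 0.973, 0.067], [-0.003, 0.068, -0.998]]
wrist_force: [-0.3, 0.8, 1.1]
gripper_width: 0.003
gripper_force: 0.3
```

Request:
step_arm(targets="0 -0.35 -0.02 0;-0.02 -0.35 -0.03 0;0 -0.35 -0.02 0;-0.02 -0.35 -0.03 0;0 -0.35 -0.02 0;-0.02 -0.35 -0.03 0;0 -0.35 -0.02 0;-0.02 -0.35 -0.03 0;0 0 0 0")

```text
time_s: 23.48
tcp_pos: [0.5272, -0.1037, 0.0518]
ee_rot: [[-0.976, -0.219, -0.012], [-0.219, 0.973, 0.067], [-0.003, 0.068, -0.998]]
wrist_force: [0.6, -0.1, 0.2]
gripper_width: 0.005
gripper_force: 0.1
```

Request:
step_arm(targets="0 -0.25 -0.02 0;-0.02 -0.25 -0.02 0;0 -0.25 -0.02 0;-0.02 -0.25 -0.02 0;0 0 0 0")

```text
time_s: 23.9
tcp_pos: [0.5297, -0.1131, 0.0518]
ee_rot: [[-0.976, -0.219, -0.012], [-0.219, 0.973, 0.067], [-0.003, 0.068, -0.998]]
wrist_force: [0.4, -0.2, -0.8]
gripper_width: 0.003
gripper_force: 0.1
```

```bash
cat > e.py <<'E'
from m import *
need([.55,-.125,.05])
# screen's blue print and rail edges: profile along rows crossing the peg-side edge
g=cv2.cvtColor(T['frame'],cv2.COLOR_BGR2GRAY)
for x in(.475,.50,.59,.61):
    print(x,[ (round(float(y),3),int(g[tuple(int(round(k)) for k in proj(T,[x,y,.066])[::-1])])) for y in np.arange(-.09,-.19,-.005)])
E
python3 e.py
```

```text
tcp [ 0.5299 -0.113   0.052 ] yaw_y 102.7 tilt [-0.0117  0.0667 -0.9977] F [-0.  -0.5  0.3] t 24.0 w 0.003330990406639472
need cm [-1.7  -1.62  0.09]
0.475 [(-0.09, 53), (-0.095, 54), (-0.1, 116), (-0.105, 199), (-0.11, 224), (-0.115, 226), (-0.12, 224), (-0.125, 221), (-0.13, 203), (-0.135, 166), (-0.14, 153), (-0.145, 164), (-0.15, 166), (-0.155, 170), (-0.16, 171), (-0.165, 158), (-0.17, 119), (-0.175, 97), (-0.18, 85), (-0.185, 102)]
0.5 [(-0.09, 111), (-0.095, 115), (-0.1, 112), (-0.105, 84), (-0.11, 90), (-0.115, 95), (-0.12, 108), (-0.125, 112), (-0.13, 118), (-0.135, 122), (-0.14, 122), (-0.145, 131), (-0.15, 132), (-0.155, 129), (-0.16, 130), (-0.165, 128), (-0.17, 108), (-0.175, 101), (-0.18, 94), (-0.185, 92)]
0.59 [(-0.09, 161), (-0.095, 159), (-0.1, 159), (-0.105, 156), (-0.11, 155), (-0.115, 154), (-0.12, 153), (-0.125, 151), (-0.13, 151), (-0.135, 150), (-0.14, 149), (-0.145, 128), (-0.15, 104), (-0.155, 101), (-0.16, 86), (-0.165, 79), (-0.17, 75), (-0.175, 74), (-0.18, 74), (-0.185, 73)]
0.61 [(-0.09, 112), (-0.095, 114), (-0.1, 132), (-0.105, 130), (-0.11, 133), (-0.115, 137), (-0.12, 131), (-0.125, 95), (-0.13, 92), (-0.135, 90), (-0.14, 92), (-0.145, 95), (-0.15, 96), (-0.155, 93), (-0.16, 96), (-0.165, 111), (-0.17, 112), (-0.175, 85), (-0.18, 74), (-0.185, 78)]
```

Request:
step_arm(targets="0 -0.15 -0.01 0;0 -0.15 -0.01 0;-0.02 -0.15 -0.01 0;0 0 0 0")

```text
time_s: 24.33
tcp_pos: [0.5309, -0.117, 0.052]
ee_rot: [[-0.976, -0.219, -0.012], [-0.22, 0.973, 0.067], [-0.003, 0.068, -0.998]]
wrist_force: [0.4, 1.4, 0.3]
gripper_width: 0.006
gripper_force: 0.8
```

Request:
step_arm(targets="0 -0.1 -0.01 0;0 -0.1 -0.01 0;-0.02 -0.1 -0.01 0;0 0 0 0")

```text
time_s: 24.67
tcp_pos: [0.5317, -0.12, 0.052]
ee_rot: [[-0.976, -0.219, -0.012], [-0.22, 0.973, 0.067], [-0.003, 0.068, -0.998]]
wrist_force: [-0.5, 1.8, 0.1]
gripper_width: 0.004
gripper_force: 0.8
```

Request:
step_arm(targets="0 -0.1 -0.01 0;0 -0.1 -0.01 0;0 -0.1 0 0;0 0 0 0")

```text
time_s: 25.0
tcp_pos: [0.532, -0.1221, 0.052]
ee_rot: [[-0.976, -0.219, -0.013], [-0.219, 0.973, 0.068], [-0.002, 0.069, -0.998]]
wrist_force: [-1.4, 5.4, 1.0]
gripper_width: 0.002
gripper_force: 2.8
```

Request:
step_arm(targets="0 -0.1 0 0;0 -0.05 0 0;0 0 0 0;0 0 0 0")

```text
time_s: 25.33
tcp_pos: [0.5317, -0.1229, 0.052]
ee_rot: [[-0.976, -0.219, -0.014], [-0.22, 0.973, 0.069], [-0.001, 0.07, -0.998]]
wrist_force: [-3.0, 7.1, 2.9]
gripper_width: 0.003
gripper_force: 4.3
```

```bash
cat > gap.py <<'E'
from m import *
g=cv2.cvtColor(T['frame'],cv2.COLOR_BGR2GRAY).astype(np.float32)
a=np.radians(14.9);ux=np.array([np.cos(a),np.sin(a)]);un=np.array([-np.sin(a),np.cos(a)]);m=np.array([.5363,-.1737])
# profiles (brightness) along normal at height .066, n from 25 down to -5 mm; edge expected at n=+10
for sx in(-85,-61,-40,40,61,85,100):
    q=[proj(T,[*(m+ux*sx/1e3+un*n/1e3),.066]) for n in range(44,-8,-2)]
    v=cv2.remap(g,np.float32([[p[0] for p in q]]),np.float32([[p[1] for p in q]]),cv2.INTER_LINEAR)[0]
    print(sx,v.astype(int).tolist())
E
python3 gap.py; python3 -c "
from h import *
need([.5,-.1,.1])"
```

```text
-85 [180, 172, 164, 160, 159, 157, 154, 153, 155, 160, 164, 168, 170, 171, 167, 157, 143, 129, 117, 111, 107, 102, 92, 88, 89, 107]
-61 [108, 117, 131, 147, 156, 161, 162, 162, 163, 164, 166, 168, 169, 169, 169, 161, 149, 129, 114, 105, 108, 112, 114, 114, 115, 114]
-40 [192, 171, 158, 156, 159, 161, 163, 164, 164, 162, 160, 156, 152, 145, 135, 125, 112, 103, 97, 96, 99, 102, 105, 107, 106, 104]
40 [219, 218, 218, 217, 217, 216, 216, 213, 209, 204, 199, 194, 189, 179, 165, 142, 121, 104, 93, 85, 83, 81, 79, 80, 80, 81]
61 [187, 185, 183, 182, 181, 180, 178, 177, 174, 170, 168, 165, 163, 161, 160, 159, 157, 154, 153, 150, 147, 140, 133, 125, 115, 105]
85 [109, 108, 109, 117, 124, 129, 129, 130, 132, 131, 129, 121, 113, 104, 98, 94, 90, 86, 83, 85, 89, 93, 94, 94, 86, 79]
100 [108, 109, 111, 120, 129, 134, 135, 133, 134, 135, 139, 143, 144, 142, 136, 126, 113, 101, 90, 83, 78, 80, 82, 83, 82, 79]
tcp [ 0.5317 -0.1229  0.052 ] yaw_y 102.7 tilt [-0.0141  0.0689 -0.9975] F [-2.8  8.2  3. ] t 25.4333 w 0.00856550652911754
need cm [ 2.59  3.26 -4.59]
```

Request:
step_arm(targets="0 -0.06 0 0;0 0 0 0;0 0 0 0")

```text
time_s: 25.68
tcp_pos: [0.5317, -0.1232, 0.052]
ee_rot: [[-0.976, -0.219, -0.015], [-0.22, 0.973, 0.069], [-0.001, 0.071, -0.997]]
wrist_force: [-4.0, 9.2, 3.1]
gripper_width: 0.005
gripper_force: 4.8
```

```bash
cat > ang.py <<'E'
from m import *
g=cv2.cvtColor(T['frame'],cv2.COLOR_BGR2GRAY).astype(np.float32)
a=np.radians(14.9);ux=np.array([np.cos(a),np.sin(a)]);un=np.array([-np.sin(a),np.cos(a)]);m=np.array([.5363,-.1737])
def prof(sx,n0,n1,z=.066):
    n=np.arange(n0,n1,.5); q=np.float32([proj(T,[*(m+ux*sx/1e3+un*k/1e3),z]) for k in n])
    v=cv2.remap(g,q[None,:,0],q[None,:,1],cv2.INTER_LINEAR)[0]; d=np.gradient(cv2.GaussianBlur(v[None],(0,0),2)[0]); i=np.argmax(d); return n[i],round(float(d[i]),1)
X=[-90,-80,-70,-65,-60,-50,-45,-35,-25,75,85,90,95,100,110,115]
print([(x,*prof(x,2,18)) for x in X])
E
python3 ang.py
```

```text
[(-90, np.float64(10.5), 3.6), (-80, np.float64(11.0), 3.3), (-70, np.float64(10.5), 3.6), (-65, np.float64(11.5), 4.8), (-60, np.float64(10.5), 4.8), (-50, np.float64(11.0), 5.4), (-45, np.float64(9.5), 4.7), (-35, np.float64(16.0), 0.2), (-25, np.float64(4.5), 2.9), (75, np.float64(15.0), 0.6), (85, np.float64(15.0), 1.2), (90, np.float64(15.0), 2.6), (95, np.float64(15.0), 3.2), (100, np.float64(12.5), 3.1), (110, np.float64(7.0), 5.2), (115, np.float64(8.0), 5.1)]
```

Request:
step_arm(targets="0 0.3 0 0;0 0.7 0.04 0;0 0.7 0.04 0;0 0 -2 0;0 0 -3 0;0 0 -4 0;0 0 -4 0;0 4 0 0;0 4 0 0;0 4 0 0;0 4 0 0;0 4 0 0")

```text
time_s: 26.78
tcp_pos: [0.4861, 0.0793, 0.196]
ee_rot: [[-0.976, -0.219, -0.011], [-0.219, 0.973, 0.067], [-0.004, 0.068, -0.998]]
wrist_force: [1.0, 0.5, -0.4]
gripper_width: 0.008
gripper_force: 0.0
```

Request:
step_arm(targets="3 0 0 0;3 0 0 0;3 0 0 0;0 3 0 0;0 3 0 0;0 0 0 0;0 0 0 0")

```text
time_s: 27.37
tcp_pos: [0.3855, 0.1174, 0.1998]
ee_rot: [[-0.975, -0.222, -0.011], [-0.223, 0.973, 0.068], [-0.004, 0.068, -0.998]]
wrist_force: [-0.3, 0.7, -0.8]
gripper_width: 0.001
gripper_force: 0.0
```

```bash
cat > fin.py <<'E'
from ang import *
print(sense()['tcp_pos'])
# inner face of the peg rail (rail top -> mesh/paper), expected n=40, and far rail outer edge n=200
for n0,n1 in((30,50),(190,212)):
    print(n0,[(x,float(prof(x,n0,n1)[0]),prof(x,n0,n1)[1]) for x in range(-50,100,15)])
# scene view: pegs' tops
ps=[proj(T,[.4773,-.1893,.078]),proj(T,[.5953,-.158,.078])];print('peg px top',np.round(ps,1).tolist())
z=cv2.Canny(T['frame'][150:280,262:402],60,140); L=cv2.HoughLinesP(z,1,np.pi/360,22,minLineLength=28,maxLineGap=4)
for l in L[:,0]:
    P=[onz(T,l[i]+262,l[i+1]+150,.066)[:2] for i in(0,2)]; Q=[((p-m)@ux*1e3,(p-m)@un*1e3) for p in P]
    d=P[1]-P[0]; print(np.round(Q,1).tolist(),'ang',round(float(np.degrees(np.arctan2(d[1],d[0])))%180,1))
E
python3 fin.py
```

```text
[(-90, np.float64(3.0), 0.1), (-80, np.float64(3.5), 0.4), (-70, np.float64(9.5), 0.8), (-65, np.float64(11.0), 2.6), (-60, np.float64(10.5), 3.4), (-50, np.float64(11.5), 2.5), (-45, np.float64(8.5), 0.7), (-35, np.float64(11.0), 1.9), (-25, np.float64(11.5), 1.4), (75, np.float64(9.0), 4.0), (85, np.float64(9.0), 5.1), (90, np.float64(8.0), 4.9), (95, np.float64(7.5), 4.6), (100, np.float64(8.5), 5.5), (110, np.float64(7.0), 6.1), (115, np.float64(6.0), 6.0)]
[0.38572175 0.11621866 0.19934538]
30 [(-50, 43.5, 3.2), (-35, 43.0, 4.2), (-20, 42.5, 6.3), (-5, 42.5, 5.9), (10, 41.5, 5.5), (25, 42.0, 5.4), (40, 43.0, 5.4), (55, 42.5, 5.2), (70, 42.0, 5.4), (85, 42.5, 3.1)]
190 [(-50, 204.5, 5.3), (-35, 206.5, 5.5), (-20, 198.5, 2.0), (-5, 199.0, 2.1), (10, 199.0, 2.0), (25, 199.0, 1.8), (40, 198.5, 1.8), (55, 199.5, 1.9), (70, 201.5, 1.8), (85, 198.0, 1.7)]
peg px top [[386.4, 228.3], [376.7, 190.2]]
[[178.3, 311.7], [154.0, 0.1]] ang 100.5
[[-136.7, 310.6], [-152.4, 41.9]] ang 101.6
[[136.9, 36.9], [-55.1, 46.3]] ang 12.1
[[182.1, 314.0], [-49.6, 327.9]] ang 11.5
[[-47.9, 205.6], [-57.4, 37.2]] ang 101.7
[[139.9, 195.1], [-1.0, 200.5]] ang 12.7
[[84.5, -44.2], [-6.4, -30.8]] ang 6.5
[[-71.2, 176.0], [-74.8, 44.8]] ang 103.3
[[107.2, 167.5], [105.5, 41.5]] ang 104.1
[[67.1, 70.6], [-52.1, 71.4]] ang 14.5
[[107.2, 8.6], [-12.6, 9.7]] ang 14.4
[[-71.1, 137.4], [-73.2, 38.0]] ang 103.7
[[108.8, 147.7], [-52.3, 148.8]] ang 14.5
[[104.1, 168.3], [-78.7, 171.5]] ang 13.9
[[75.0, 194.8], [-13.8, 200.5]] ang 11.2
```

```bash
python3 -c "
from h import *
print(r.finish_job())"
```

```text
the job is handed in; nothing more can be done
None
```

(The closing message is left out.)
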